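Restock the row of parts tins, oldest to the front

TASK

Restock the row of round tins in the white tray: pull the old round tin forward in its row until it stands at the front rim, on the robot's side, then take the new round tin from the steel block and set it down in the same row right behind the old one, close up against it. Keep the tins upright, set them down rather than drop them, and leave the square tin and the watch stands where they are.

Things in the scene. Friction and masses are not known exactly. Their poses are not given: they have to be found in the camera images.
- tray: white plastic tray fixed to the desk, 208 mm long (x), 169 mm wide (y), with two rows (lanes) along x, 105 mm apart between middles, each 56 mm wide, 200 mm long, floor 4 mm above the desk. Rims (4 mm thick) and the 49 mm wide rib between lanes are 8 mm above the lane floor. Origin: centre of its underside; -x is the front, towards the robot. One row holds the old round tin, the other the square tin.
- row_left_stop (a point): left (+y) row: a point on the lane floor, midway across the lane, at the inner face of the tray's front rim (the front stop). x points along the row to the back (the lane runs from x = 0 to x = 200 mm), y across to the left, z up; the floor is at z = 0. A tin against the stop has its centre 23 mm along x.
- row_right_stop (a point): right (-y) row: a point on the lane floor, midway across the lane, at the inner face of the tray's front rim (the front stop). x points along the row to the back (the lane runs from x = 0 to x = 200 mm), y across to the left, z up; the floor is at z = 0. A tin against the stop has its centre 23 mm along x.
- bench_block: brushed steel bench block fixed to the desk, 100 x 100 x 20 mm; the new tin stands on it. Origin at the centre of its underside.
- tin_old: the old tin, standing in one row of the tray towards the back: round parts tin of bare aluminium with a dark steel lid, 46 mm diameter, 46 mm high, about 0.12 kg. Origin at the centre of its underside, z up along its axis. 
- tin_new: the new tin, exactly like the old one, standing on the steel block: round parts tin of bare aluminium with a dark steel lid, 46 mm diameter, 46 mm high, about 0.12 kg. Origin at the centre of its underside, z up along its axis. 
- tin_square: square aluminium tin with the same dark steel lid, 44 x 44 mm, 46 mm high, about 0.12 kg, loose in the other row of the tray. Bystander, stays where it is. Origin at the centre of its underside.
- stand0: clear acrylic watch stand, foot 75 x 60 mm, about 115 mm high, light and loose, at the back of the desk. Bystander. Origin at the centre of its underside.
- stand1: clear acrylic watch stand, foot 75 x 60 mm, about 115 mm high, light and loose, at the back of the desk. Bystander. Origin at the centre of its underside. It carries a watch.
- stand2: clear acrylic watch stand, foot 75 x 60 mm, about 115 mm high, light and loose, at the back of the desk. Bystander. Origin at the centre of its underside. It carries a watch.
There are look-alikes about, which are no part of the job. Leave any orange, purple or turquoise look-alike of the tin_new alone.

How it is judged (in metres and radians):
On the way, in this order (a step that is already met when the one before it is completed fails the run):
1. the old round tin stands upright on the floor of its own row, within 10 mm of the front rim (((y of tin_square in the frame of row_right_stop between -0.03 and 0.03 m and y of tin_old in the frame of row_left_stop between -0.008 and 0.008 m and z of tin_old in the frame of row_left_stop between -0.004 and 0.004 m and angle between tin_old's own z axis and vertical below 0.1 rad and x of tin_old in the frame of row_left_stop between 0.018 and 0.033 m) or (y of tin_square in the frame of row_left_stop between -0.03 and 0.03 m and y of tin_old in the frame of row_right_stop between -0.008 and 0.008 m and z of tin_old in the frame of row_right_stop between -0.004 and 0.004 m and angle between tin_old's own z axis and vertical below 0.1 rad and x of tin_old in the frame of row_right_stop between 0.018 and 0.033 m))), for 0.2 s.
2. the new tin stands upright on the floor of the same row behind the old one, with at most 12 mm between them (((y of tin_square in the frame of row_right_stop between -0.03 and 0.03 m and y of tin_old in the frame of row_left_stop between -0.008 and 0.008 m and z of tin_old in the frame of row_left_stop between -0.004 and 0.004 m and angle between each of tin_old, tin_new's own z axis and vertical below 0.1 rad and y of tin_new in the frame of row_left_stop between -0.008 and 0.008 m and z of tin_new in the frame of row_left_stop between -0.004 and 0.004 m and x of tin_old in the frame of row_left_stop between 0.018 and 0.033 m and x of tin_new in the frame of row_left_stop above 0.06 m and horizontal distance between tin_new and tin_old below 0.058 m) or (y of tin_square in the frame of row_left_stop between -0.03 and 0.03 m and y of tin_old in the frame of row_right_stop between -0.008 and 0.008 m and z of tin_old in the frame of row_right_stop between -0.004 and 0.004 m and angle between each of tin_old, tin_new's own z axis and vertical below 0.1 rad and y of tin_new in the frame of row_right_stop between -0.008 and 0.008 m and z of tin_new in the frame of row_right_stop between -0.004 and 0.004 m and x of tin_old in the frame of row_right_stop between 0.018 and 0.033 m and x of tin_new in the frame of row_right_stop above 0.06 m and horizontal distance between tin_new and tin_old below 0.058 m))), for 0.2 s.
At the end, for the whole second after the job is handed in: Both round tins stand upright (within 0.1 rad), released and at rest, on the floor of the row the old tin came from: the old one within 10 mm of the front rim, the new one behind it with at most 12 mm between them; the square tin is still in the other row within 12 mm of where it was (((y of tin_square in the frame of row_right_stop between -0.03 and 0.03 m and y of tin_old in the frame of row_left_stop between -0.008 and 0.008 m and z of tin_old in the frame of row_left_stop between -0.004 and 0.004 m and angle between each of tin_old, tin_new's own z axis and vertical below 0.1 rad and y of tin_new in the frame of row_left_stop between -0.008 and 0.008 m and z of tin_new in the frame of row_left_stop between -0.004 and 0.004 m and x of tin_old in the frame of row_left_stop between 0.018 and 0.033 m and x of tin_new in the frame of row_left_stop above 0.06 m and horizontal distance between tin_new and tin_old below 0.058 m) or (y of tin_square in the frame of row_left_stop between -0.03 and 0.03 m and y of tin_old in the frame of row_right_stop between -0.008 and 0.008 m and z of tin_old in the frame of row_right_stop between -0.004 and 0.004 m and angle between each of tin_old, tin_new's own z axis and vertical below 0.1 rad and y of tin_new in the frame of row_right_stop between -0.008 and 0.008 m and z of tin_new in the frame of row_right_stop between -0.004 and 0.004 m and x of tin_old in the frame of row_right_stop between 0.018 and 0.033 m and x of tin_new in the frame of row_right_stop above 0.06 m and horizontal distance between tin_new and tin_old below 0.058 m)) and linear speed of each of tin_old, tin_new below 0.02 m/s and distance of tin_square from where it was at the start of the episode below 0.012 m); the robot touches nothing.
It fails at once if a tin is tipped by more than 0.5 rad (angle between any of tin_old, tin_new, tin_square's own z axis and vertical above 0.5 rad).
It fails at once if a round tin is let go over the tray with its underside more than 20 mm above the lane floor ((x of tin_old in the frame of tray between -0.12 and 0.12 m and y of tin_old in the frame of tray between -0.1 and 0.1 m and z of tin_old in the frame of tray above 0.024 m and contact force between the fingers and tin_old below 0.02 N) or (x of tin_new in the frame of tray between -0.12 and 0.12 m and y of tin_new in the frame of tray between -0.1 and 0.1 m and z of tin_new in the frame of tray above 0.024 m and contact force between the fingers and tin_new below 0.02 N)).
It fails at once if the square tin moved more than 12 mm, or a watch stand more than 20 mm (distance of tin_square from where it was at the start of the episode above 0.012 m or distance of any of stand0, stand1, stand2 from where it was at the start of the episode above 0.02 m).
It also fails if it takes over 58 s, if anything falls off the work surface, if the arm or the gripper's body presses on something with over 40 N, if the wrist force passes 120 N, or if a joint passes its speed limit or range.

ROBOT

A 6-joint arm with a two-finger parallel gripper is mounted at the origin on the work surface. World frame = base frame: x ahead of the robot, y to its left, z up, the work surface at z = 0. Lengths are in m, angles in degrees, forces in N, time in s.
With the tool pointing down it reaches from about 0.375 to 0.75 m from the base axis. Payload 9 kg.
Tool frame: the origin (TCP) lies where the fingers leave the gripper's body, on its centre line; the fingertips stand 73 mm ahead of it and the grasp point (between the pads) lies 54 mm ahead of it (robot.tip_reach is the distance from the TCP to the fingertips, in m); z points along the fingers, y is the line along which they close (so a half turn about z gives the same grasp; the last joint's range is limited). The gripper opens to 85 mm and grips with 20 to 120 N. Pads are 22 mm wide; open, the fingers measure 114 mm over their backs; the gripper's body (76 mm by 85 mm) begins 54 mm behind the grasp point. The pads swing forward as they close: fully open they stand 13 mm farther back than shut.
Start: joints at [-80.197, 5.964, 5.575, 89.605, 0, 77.527], TCP at [0.227, -0.555, 0.304] pointing down, gripper open.
Joint ranges: [-171.21, 171.21], [-48.23, 106.86], [-62.78, 66.21], [-105.2, 120.99], [-86.42, 89.51], [-180, 180]. Speed limits (degrees/s): [127.2, 127.2, 147.25, 180, 180, 180].

INTERFACE

Orientations are given as [roll, pitch, yaw] about the fixed x, y, z axes, in that order (R = Rz(yaw) Ry(pitch) Rx(roll)).
In Python, from plant import robot gives the robot as it stands. Calls block until the motion is done:
- robot.move_pose(position, orientation): joint-space move of the TCP to a pose.
- robot.line_to(position, vel=0.15, rotation=None, guard=None): straight line of the TCP; rotation=None keeps the orientation; vel is the mean speed in m/s. With guard (N) it stops when the force on the tool has changed by that much, and returns True; else False.
- robot.goto_joints(angles): joint-space move.
- robot.set_gripper(opening): finger opening in m; the grip force is fixed at half the most; returns when the fingers have stopped.
- robot.pause(seconds).
- robot.ik(position, orientation): joint angles nearest the present ones, or None.
- robot.observe(): the state.
- robot.grab_frame(name): name is "side" or "top"; returns the picture (420x560x3 uint8, blue, green, red); there is no depth.
- robot.get_calibration(name): a dict with "vertical_fov" (degrees; the focal length in pixels is half the picture's height over the tangent of half this angle, whatever the lens; pixels are square), "cx", "cy" (the principal point, pixels), "k1" (the pictures are not rectified: a ray, as slopes to the right and down, at radius r is drawn at 1 + k1 r^2 times it, then the intrinsics apply), "rvec" (rotation vector, rad) and "tvec" (3), from world to camera coordinates, as OpenCV has them. Camera axes: x right, y down, z forward; pixel columns grow to the right and rows downward; lengths in m; the calibration is good to about 2 mm. A picture is of the moment at which its call begins. get_calibration takes no time and is no camera call.
A pose or a line that the arm cannot do raises robot.IKError and nothing moves.
- robot.job_done(): hands the job in; it is judged then, once.
The state is a dict: "time": time; "q": joint angles; "qvel": joint speeds; "joint_torque": joint torques, N m; "tool_pos": TCP position; "tcp_rot": TCP orientation; "ft_force": force on the tool from outside, world axes, zero at the start; "torque": the same for the moment, N m; "gripper_width": finger opening in m; "gripper_force": force on a finger pad.
Only numpy, scipy, OpenCV 4.12 (cv2) and the standard library are available. Lean on these libraries where they do the work, as an engineer would, in place of code of your own. Each camera call takes 0.05 s, during which the arm holds its last target. There are 200 camera calls.

## Working session

There is one attempt and no reset: what is moved stays moved. The work goes in short steps, each a Python script; the robot and the scene stay as the last script left them, time stands still between calls to the robot, and variables do not carry over. Pictures are saved under pics/ and viewed, at most 10 in all, crops included, and the job is handed in when it is done.

```bash
mkdir -p pics; python3 - <<'E'
from plant import robot
import cv2
for n in("side","top"):
    cv2.imwrite(f"pics/{n}0.png",robot.grab_frame(n)); print(n,robot.get_calibration(n))
s=robot.observe(); print(s["time"],s["tool_pos"],s["tcp_rot"],s["gripper_width"])
E
```

```text
side {'vertical_fov': 44.59351221378352, 'cx': 279.2645680725797, 'cy': 206.70186734637866, 'k1': -0.07003242302375175, 'rvec': array([ 0.57130357, -2.47704348,  1.44890997]), 'tvec': array([0.51953485, 0.19958119, 0.96207121])}
top {'vertical_fov': 56.31355788458221, 'cx': 278.68241038304177, 'cy': 202.36338942780344, 'k1': -0.09966461964913807, 'rvec': array([ 2.17360458, -2.11522913,  0.18255228]), 'tvec': array([-0.09666949,  0.59295988,  0.81100116])}
0.1 [ 0.22743726 -0.55500385  0.30321118] [-1.79934614e+02 -1.47381622e-02  2.22787426e+01] 0.08514642092674073
```

View pics/side0.png

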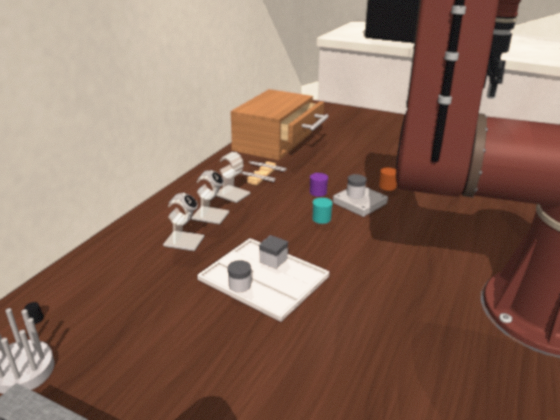

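View pics/top0.png

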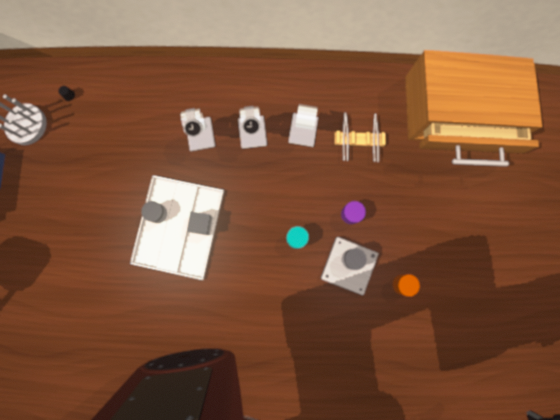

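Side view: round tin in the tray at (240,276), square tin at (273,252), and the block's round tin with a dark lid at (357,188). Top view: old tin (153,212), square tin (200,223), new tin (354,258). The purple (354,212), turquoise (297,237) and orange (409,286) tins are look-alikes. The aluminium tin on the block is the one that fits. I'll confirm it in one enlarged composite.

```bash
python3 - <<'E'
import cv2,numpy as np
t=cv2.imread("pics/top0.png");s=cv2.imread("pics/side0.png")
f=lambda im,x,y,w,h:cv2.resize(im[y:y+h,x:x+w],(400,300),interpolation=cv2.INTER_CUBIC)
cv2.imwrite("pics/c.png",np.vstack([np.hstack([f(t,108,170,144,108)if 0 else f(t,110,172,152,114),f(t,310,220,100,75)]),np.hstack([f(s,190,220,152,114),f(s,310,165,100,75)])]))
E
```

```text
(no output)
```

View pics/c.png

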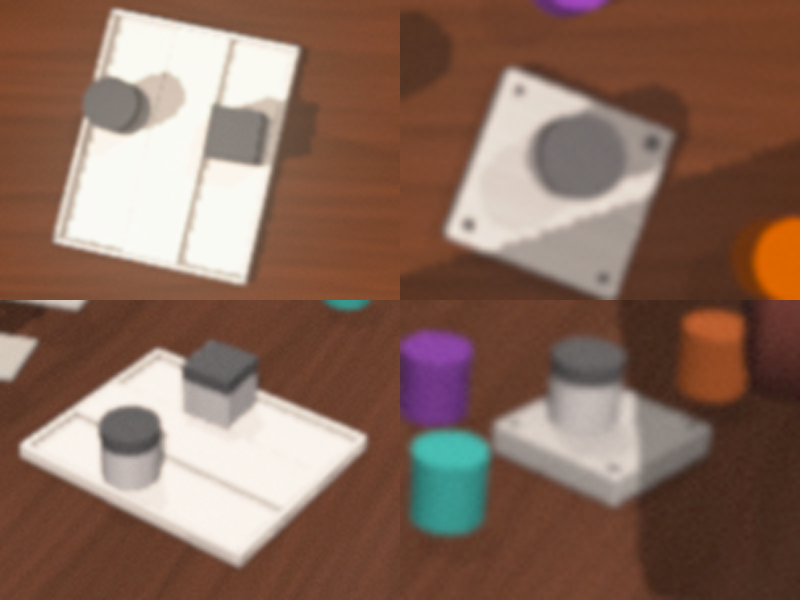

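The composite confirms it: the bare aluminium tin with the grey lid on the block is tin_new, with its lid centre at top (355.7,259) and side (357,178.8). The old tin is the round one in the left row, and the square tin is in the right row. Next I'll triangulate.

```bash
cat > h.py <<'E'
from plant import robot
import cv2,numpy as np
from scipy.optimize import least_squares
def cam(n):
    c=robot.get_calibration(n);f=210/np.tan(np.radians(c["vertical_fov"])/2)
    return np.array([[f,0,c["cx"]],[0,f,c["cy"]],[0,0,1]]),np.array([c["k1"],0,0,0.]),c["rvec"],c["tvec"]
C={n:cam(n) for n in("top","side")}
def proj(n,P):
    K,d,r,t=C[n];return cv2.projectPoints(np.array(P,float).reshape(-1,1,3),r,t,K,d)[0].reshape(-1,2)
def tri(pt,ps):
    return (lambda s:(s.x,s.fun))(least_squares(lambda X:np.r_[proj("top",X)[0]-pt,proj("side",X)[0]-ps],[.5,0,.05]))
def onz(n,p,z): return least_squares(lambda X:proj(n,[X[0],X[1],z])[0]-p,[.5,0]).x
def rect(top,side,L,W,z=None):
    # corners BL,BR,FR,FL ; fit x,y,z,yaw
    m=np.array([[L,W],[L,-W],[-L,-W],[-L,W]])/2
    def pts(v):
        c,s=np.cos(v[3]),np.sin(v[3]);return np.c_[m@np.array([[c,s],[-s,c]])+v[:2],np.full(4,v[2])]
    f=lambda v:np.r_[(proj("top",pts(v))-top).ravel(),(proj("side",pts(v))-side).ravel() if side is not None else []]
    s=least_squares(f,[.5,0,.02,0]);return s.x,s.fun.reshape(-1,2)
E
python3 - <<'E'
from h import *
np.set_printoptions(precision=4,suppress=True)
v,r=rect(np.array([[152.6,175.8],[224,189.5],[203.8,279.9],[130.5,263.6]]),np.array([[198.4,275.1],[250,238.2],[328.7,272],[280.4,318-4]]),.208,.169)
print("tray",v,np.degrees(v[3]),"\n",r)
for n,a,b in(("old",(152.2,211.9),(239.8,267.5)),("new",(355.7,259),(357,178.8)),("sq",(199.3,222.9),(273.6,244))):
    X,f=tri(a,b);print(n,X,f,"top at nominal z",onz("top",a,.066 if n=="new" else .05),onz("side",b,.066 if n=="new" else .05))
    if n!="new":
        R=np.array([[np.cos(v[3]),np.sin(v[3])],[-np.sin(v[3]),np.cos(v[3])]]);print(" tray frame",R@(X[:2]-v[:2]),R@(onz("top",a,.05)-v[:2]))
print([onz("top",p,.02) for p in((337,236.5),(379,253.2),(363.2,294.5),(321,278.7))])
E
```

```text
tray [ 0.5401  0.1472  0.0119 -0.1766] -10.118980653278381 
 [[ 0.5453 -0.9195]
 [-0.2033 -0.1419]
 [-0.6011 -0.4262]
 [ 0.1531 -0.225 ]
 [-0.4676 -0.5885]
 [ 0.0063 -0.1373]
 [ 0.6802 -0.97  ]
 [ 1.1018  1.8393]]
old [0.567  0.1963 0.0486] [-0.1316 -0.3812  0.3477  0.0873] top at nominal z [0.566  0.1955] [0.5668 0.198 ]
 tray frame [0.0179 0.0531] [0.017  0.0521]
new [ 0.4759 -0.2461  0.0657] [ 0.0143  0.0494 -0.0621 -0.0028] top at nominal z [ 0.476 -0.246] [ 0.4757 -0.2456]
sq [0.5458 0.0911 0.0471] [-0.0676 -0.2077  0.206   0.041 ] top at nominal z [0.5451 0.0903] [0.5444 0.095 ]
 tray frame [ 0.0154 -0.0543] [ 0.0148 -0.0551]
[array([ 0.5261, -0.2134]), array([ 0.4909, -0.3084]), array([ 0.3993, -0.2726]), array([ 0.432 , -0.1785])]
```

```bash
cat >> h.py <<'E'
T=np.array([.5401,.1472]);a=-.1766;YAW=169.88
O=[180,0,YAW]
def lane(x,y=0.0): # row_left_stop coords -> world xy
    m=np.array([x-.1,.0525+y]);return T+np.array([[np.cos(a),-np.sin(a)],[np.sin(a),np.cos(a)]])@m
def st(m):
    s=robot.observe();print(m,round(s["time"],2),np.round(s["tool_pos"],4),np.round(s["gripper_width"],4),np.round(s["gripper_force"],1),np.round(s["ft_force"],1))
E
python3 - <<'E'
from h import *
g=np.array([.5665,.1958])
print(lane(.1175),robot.tip_reach,[robot.ik([*p,.09],O) for p in (g,lane(.026),(.476,-.246))])
robot.move_pose([*g,.19],O);st("above")
print(robot.line_to([*g,.088],vel=.08,guard=8));st("down")
robot.set_gripper(.04);st("grip")
cv2.imwrite("pics/grip.png",robot.grab_frame("side")[180:340,150:390].repeat(3,0).repeat(3,1))
E
```

```text
[0.5665512  0.19580899] 0.0726 [array([  6.57948841,  10.12734466, -12.38623684,  67.48641851,
         0.        ,  16.69948841]), array([  9.58364188,  -3.28165546, -26.3079476 ,  66.97370786,
         0.        ,  19.70364188]), array([-41.32756986,  -0.7348952 , -23.81856386,  66.91633134,
         0.        , -31.20756986])]
above 3.02 [0.5669 0.1951 0.1901] 0.0855 0.0 [-1.1 -1.   0.2]
False
down 4.45 [0.5669 0.1959 0.0887] 0.0854 0.0 [-0.4 -0.   1.2]
grip 4.91 [0.5669 0.1959 0.0886] 0.0448 61.3 [-0.6  0.7  4. ]
```

View pics/grip.png

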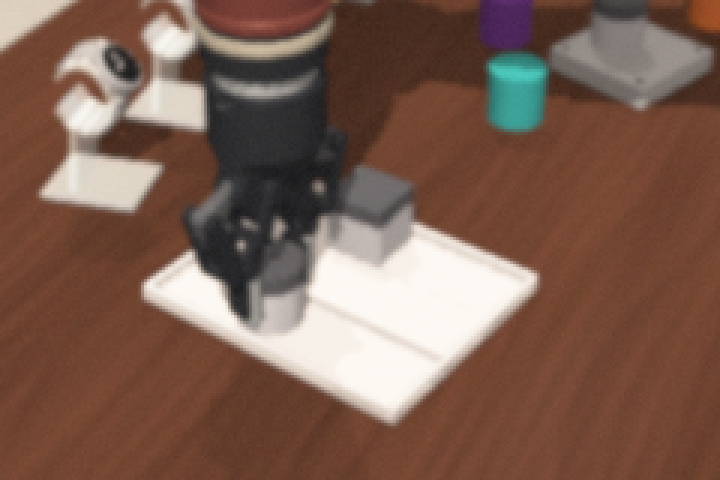

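The old tin is gripped between the pads (lid near side (244,267)), upright, and the square tin is untouched. Next I'll move it forward, release it and check.

```bash
python3 - <<'E'
from h import *
robot.line_to([*lane(.1175),.0915],vel=.05);st("lift")
robot.line_to([*lane(.0265),.0915],vel=.08);st("front")
print(robot.line_to([*lane(.0265),.0875],vel=.02,guard=6));st("down")
robot.set_gripper(.085);st("open")
robot.line_to([*lane(.0265),.19],vel=.12)
robot.move_pose([.476,-.246,.22],O);st("above new")
t,s=robot.grab_frame("top"),robot.grab_frame("side")
f=lambda im,x,y,w,h:cv2.resize(im[y:y+h,x:x+w],(400,300),interpolation=cv2.INTER_CUBIC)
cv2.imwrite("pics/d.png",np.hstack([f(t,110,172,152,114),f(s,190,220,152,114)]))
E
```

```text
lift 5.21 [0.5663 0.1958 0.0913] 0.0444 61.3 [ 0.2 -0.4 -1.2]
front 6.49 [0.4774 0.2117 0.0916] 0.0443 61.3 [ 0.3  0.3 -1.1]
True
down 6.73 [0.4777 0.2117 0.0886] 0.0448 61.5 [-1.  0.  6.]
open 7.22 [0.4768 0.2117 0.0877] 0.085 0.0 [ 0.4  0.5 -0. ]
above new 9.9 [ 0.4763 -0.2451  0.2199] 0.0851 0.0 [ 1.3  0.  -0.6]
```

View pics/d.png

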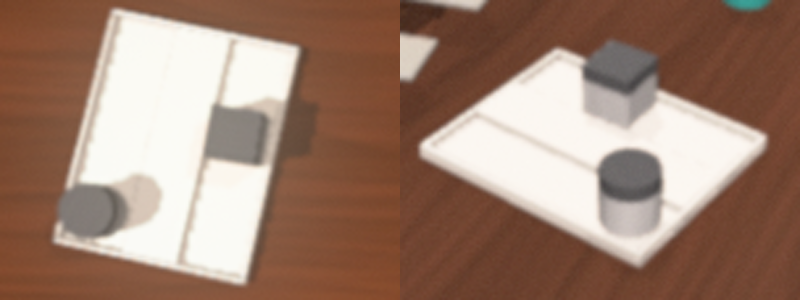

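The old tin is upright near the front rim: lid at top (143.4,251.8) and side (277.4,283.8). The square tin hasn't moved. I'll compute its row x and then take the new tin.

```bash
python3 - <<'E'
from h import *
R=np.array([[np.cos(a),np.sin(a)],[-np.sin(a),np.cos(a)]])
X,_=tri((143.4,251.8),(277.4,283.8));m=lambda p:R@(p-T)-[-.1,.0525]
print(X,m(X[:2]),m(onz("top",(143.4,251.8),.05)),"pred",proj("top",[*lane(.0265),.05]),proj("side",[*lane(.0265),.05]))
n=[.476,-.246]
print(robot.line_to([*n,.105],vel=.1,guard=8));st("down")
robot.set_gripper(.04);st("grip")
robot.line_to([*n,.16],vel=.1);st("lift")
E
```

```text
[0.47953444 0.20937753 0.04840712] [ 0.02945287 -0.0019299 ] [ 0.02880515 -0.00289844] pred [[141.86568382 252.56431082]] [[278.41008708 284.28460573]]
False
down 11.3 [ 0.4764 -0.2463  0.1058] 0.0852 0.0 [-0.9 -0.1 -0.3]
grip 11.75 [ 0.4763 -0.2463  0.1056] 0.0448 61.2 [0.1 0.1 3.8]
lift 12.45 [ 0.4758 -0.2458  0.1595] 0.0448 61.2 [ 0.6  0.6 -1.9]
```

```bash
python3 - <<'E'
from h import *
p=lane(.079)
robot.line_to([.476,-.246,.2],vel=.15)
robot.move_pose([*p,.2],O);st("above")
robot.line_to([*p,.1],vel=.08);robot.pause(.3);st("low")
print(robot.line_to([*p,.0865],vel=.025,guard=6));st("down")
robot.set_gripper(.085);st("open")
robot.line_to([*p,.2],vel=.12)
robot.move_pose([.45,-.05,.25],O);robot.pause(.3);st("away")
t,s=robot.grab_frame("top"),robot.grab_frame("side")
f=lambda im,x,y,w,h:cv2.resize(im[y:y+h,x:x+w],(400,300),interpolation=cv2.INTER_CUBIC)
cv2.imwrite("pics/e.png",np.hstack([f(t,110,172,152,114),f(s,190,220,152,114)]))
E
```

```text
above 14.53 [0.5289 0.2017 0.1998] 0.0443 61.3 [ 0.4 -0.3 -2.3]
low 16.23 [0.5288 0.2026 0.1002] 0.0445 61.3 [ 0.3 -0.7 -2. ]
True
down 16.68 [0.5287 0.2026 0.0896] 0.0447 61.5 [-1.4 -1.1  6.5]
open 17.16 [0.5281 0.2025 0.0889] 0.085 0.0 [ 0.1 -0.4  0.2]
away 19.58 [ 0.4501 -0.0494  0.2498] 0.0849 0.0 [ 0.5  0.2 -0.3]
```

View pics/e.png

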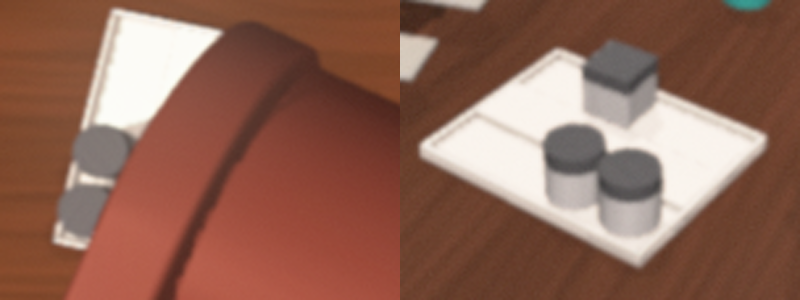

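Both tins are upright with a small gap: side-view lids at new (256.4,274.2) and old (277.3,283.7). The arm hides part of the top view, so I'll compute the gap from both.

```bash
python3 - <<'E'
from h import *
robot.move_pose([.476,-.246,.28],O);robot.pause(.3)
R=np.array([[np.cos(a),np.sin(a)],[-np.sin(a),np.cos(a)]]);m=lambda p:R@(p-T)-[-.1,.0525]
for t,s in (((148.6,229.7),(256.4,274.2)),((143.4,251.8),(277.3,283.7))):
    X,_=tri(t,s);print(X,m(X[:2]),m(onz("top",t,.05)),m(onz("side",s,.05)))
t=robot.grab_frame("top")
cv2.imwrite("pics/f.png",cv2.resize(t[172:286,110:262],(800,600),interpolation=cv2.INTER_CUBIC))
E
```

```text
[0.52784182 0.20127457 0.04890945] [ 0.07843247 -0.00142002] [ 0.07757588 -0.00231819] [ 7.82817218e-02 -5.88734062e-05]
[0.47964669 0.20936826 0.04857566] [ 0.029565   -0.00191931] [ 0.02880515 -0.00289844] [ 0.02917989 -0.00018821]
```

View pics/f.png

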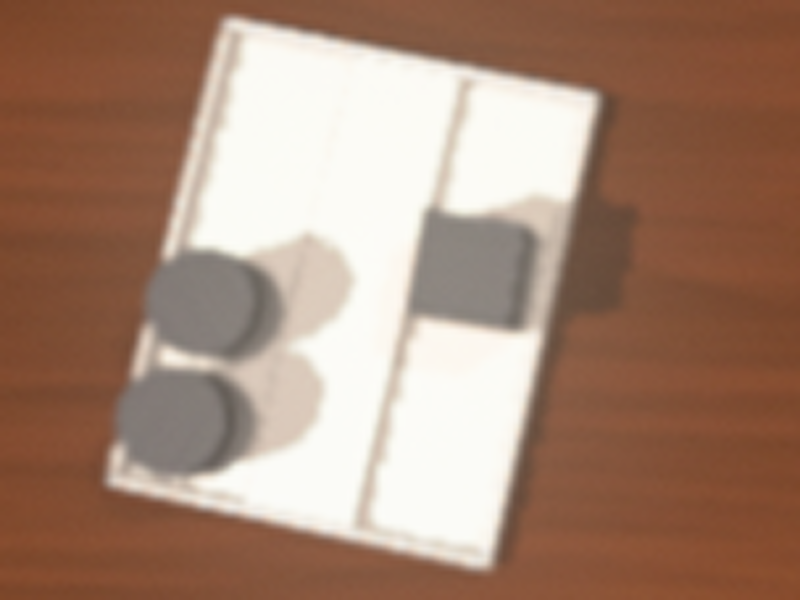

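The top view shows the old tin (crop (175,420)) at the front rim and the new one (crop (205,302)) close behind it in the same row. The square tin hasn't moved. Centres are about 29 and 78 mm along the row, 49 mm apart, so all limits are met.

```bash
python3 -c "
from plant import robot
print(robot.job_done())"
```

```text
the job is handed in; nothing more can be done
None
```

I handed the job in, with no verdict returned: by my camera measurements the old tin stands about 6 mm from the front rim and the new tin about 3 mm behind it in the left row, both upright, and the square tin looks unmoved.

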